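# Check the sprung seat under a pipe and log it

### The job

Check the sprung seat under the pipe with the yellow cap: with the fingertips, press lightly down on the cap until the pipe visibly sinks, and let it spring back up. Then press the green button on the grey box to log the check, release it and move clear. Do not grip or lift any pipe, and leave the blue- and white-capped pipes, the red button and everything else on the bench alone.

Things in the scene. Friction and masses are not known exactly. Their poses are not given: they have to be found in the camera images.
- pipe_yellow: loose steel pipe end, 56 mm across, 90 mm tall in all, closed by a flat yellow-painted cap (60 mm across, the top 10 mm). It stands upright in the aluminium seat of a grey stand; origin: centre of its underside, z up along the pipe. Mass 0.36 to 0.54 kg.
- yellow_top (a point): centre of the flat top of the yellow cap, about 130 mm above the table while the pipe is at rest
- seat_yellow (a joint): sprung seat under the yellow pipe, in m pressed down: 0 at rest (fully up), 0.008 fully down. It moves straight down. Pressing on the pipe, it begins to yield at about 2 to 4 N and is fully down at about 6 to 9 N; it springs back up when let go.
- pipe_blue: loose steel pipe end, 56 mm across, 110 mm tall in all, closed by a flat blue-painted cap (60 mm across, the top 10 mm). It stands upright in the aluminium seat of a grey stand; origin: centre of its underside, z up along the pipe. Mass 0.36 to 0.54 kg.
- blue_top (a point): centre of the flat top of the blue cap, about 150 mm above the table while the pipe is at rest
- seat_blue (a joint): sprung seat under the blue pipe, in m pressed down: 0 at rest (fully up), 0.008 fully down. It moves straight down. Pressing on the pipe, it begins to yield at about 2 to 4 N and is fully down at about 6 to 9 N; it springs back up when let go.
- pipe_white: loose steel pipe end, 56 mm across, 75 mm tall in all, closed by a flat white-painted cap (60 mm across, the top 10 mm). It stands upright in the aluminium seat of a grey stand; origin: centre of its underside, z up along the pipe. Mass 0.36 to 0.54 kg.
- white_top (a point): centre of the flat top of the white cap, about 115 mm above the table while the pipe is at rest
- seat_white (a joint): sprung seat under the white pipe, in m pressed down: 0 at rest (fully up), 0.008 fully down. It moves straight down. Pressing on the pipe, it begins to yield at about 2 to 4 N and is fully down at about 6 to 9 N; it springs back up when let go.
- stand_yellow: grey stand of the yellow pipe, like the other two: fixed to the table, 90 mm square, 22 mm tall, origin at the centre of its underside. Its seat is a round cup 74 mm across, rim 54 mm above the table; the pipe stands 14 mm deep in it, 3 mm clear all round. Stands are at least 120 mm apart centre to centre; which pipe is where varies.
- log_button (a joint): the green push button on the grey box, in m pressed: 0 at rest, 0.006 fully down, which takes about 5 N; it springs back. The grey box, 100 x 160 mm and 50 mm tall, is fixed to the table, turned up to 1 rad either way, with this button 84 mm from the red one.
- log_button_top (a point): centre of the top of the green button (30 mm across); it is pressed straight down
- stop_button (a joint): the red push button on the grey box, in m pressed: 0 at rest, 0.006 fully down, which takes about 5 N; it springs back. Same box.
- stop_button_top (a point): centre of the top of the red button (30 mm across); it is pressed straight down
- collar: short steel pipe ring lying flat on the table, 86 mm across, 35 mm tall; origin at the centre of its underside; not part of the job
- hammer: hammer lying on the table, origin at its underside, handle towards its -x; not part of the job
- brush: brush lying on the table, origin at its underside, handle towards its -x; not part of the job
- joint_piece: two pipes tacked end to end standing upright, 92 mm across, 150 mm tall; origin at the centre of its underside; not part of the job
Not all that is in view belongs to the job. What is shaped like the pipe_yellow but brown or turquoise is not meant. Of the things like the part that bears log_button, leave any that is purple; of the rest the smaller one is meant.

How it is judged:
On the way, in this order (a step that is already met when the one before it is completed fails the run):
1. the yellow-capped pipe is pressed down by the robot, its seat sinking at least 2.5 mm (value of joint seat_yellow above 0.0025 m and contact force between the fingers and pipe_yellow above 0.5 N), for 0.05 s.
2. the yellow-capped pipe is let go and its seat is back up (within 1 mm) (value of joint seat_yellow below 0.001 m and contact force between the fingers and pipe_yellow below 0.2 N), for 0.1 s.
3. the green button is pressed at least 3.5 mm (value of joint log_button above 0.0035 m), for 0.03 s.
At the end, for the whole second after the job is handed in: Both buttons are up (within 1.5 mm); all three pipes stand upright (within 0.06 rad) and at rest on seats that are fully up (within 1.5 mm), within 8 mm of where they began; collar, hammer, brush and tacked pipe joint are within 10 mm of where they began (distance of each of pipe_yellow, pipe_blue, pipe_white from where it was at the start of the episode below 0.008 m and angle between each of pipe_yellow, pipe_blue, pipe_white's own z axis and vertical below 0.06 rad and value of joint each of seat_yellow, seat_blue, seat_white, log_button, stop_button below 0.0015 m and linear speed of each of pipe_yellow, pipe_blue, pipe_white below 0.02 m/s and distance of each of collar, hammer, brush, joint_piece from where it was at the start of the episode below 0.01 m); the robot touches nothing.
It fails at once if the yellow-capped pipe is pushed with more than 22 N (contact force between any of the fingers, the arm and pipe_yellow above 22 N).
It fails at once if a pipe is lifted off its seat (its underside more than 8 mm above where it stood) or the yellow one tipped by more than 0.15 rad (height (world z) of any of pipe_yellow, pipe_blue, pipe_white above 0.048 m or angle between pipe_yellow's own z axis and vertical above 0.15 rad).
It fails at once if the blue or the white-capped pipe is touched (over 1 N) or its seat pressed by more than 2 mm (contact force between any of the fingers, the arm and pipe_blue above 1 N or value of joint any of seat_blue, seat_white above 0.002 m or contact force between any of the fingers, the arm and pipe_white above 1 N).
It fails at once if the red button is pressed by more than 1.5 mm (value of joint stop_button above 0.0015 m).
It fails at once if another thing on the table is moved by more than 10 mm (distance of any of collar, hammer, brush, joint_piece from where it was at the start of the episode above 0.01 m).
It also fails if it takes over 45 s, if anything falls off the work surface, if the arm or the gripper's body presses on something with over 40 N, if the wrist force passes 120 N, or if a joint passes its speed limit or range.

### The arm

A 6-joint arm with a two-finger parallel gripper is mounted at the origin on the work surface. World frame = base frame: x ahead of the robot, y to its left, z up, the work surface at z = 0. Lengths are in m, angles in rad, forces in N, time in s.
With the tool pointing down it reaches from about 0.275 to 1 m from the base axis. Payload 8.4 kg.
Tool frame: the origin (TCP) lies midway between the tips of the shut fingers; the grasp point (between the pads) lies 19 mm behind it; z points along the fingers, y is the direction in which the jaws open and shut (so a half turn about z gives the same grasp; the last joint's range is limited). The gripper opens to 85 mm and grips with 20 to 120 N. Pads are 22 mm wide; open, the fingers measure 114 mm over their backs; the gripper's body (76 mm by 85 mm) begins 54 mm behind the grasp point. The pads swing forward as they close: fully open they stand 13 mm farther back than shut.
Start: joints at [-1.201, 0.353, 1.633, -0, 1.155, -0.002], TCP at [0.227, -0.582, 0.231] pointing down, gripper open.
Joint ranges: [-2.63, 2.63], [-0.92, 2.1], [0.06, 2.66], [-1.3, 4.44], [0, 2.69], [-3.02, 3.02]. Speed limits (rad/s): [2.22, 2.22, 2.79, 3.14, 3.14, 3.14].

### API

Orientations are given as a unit quaternion [w, x, y, z].
In Python, from plant import get_obs, vision, sign_off gives the robot as it stands. The module is installed in compiled form; this text tells all that it offers.
- The arm moves only by the tool step_arm, never from a script. Its argument "increments" is text: rows parted by semicolons, each of 7 numbers parted by spaces: the shift along the tool's x, y, z in units of 0.08 m (1.0 is 0.08 m), then the turn, a rotation vector about the tool's x, y, z in units of 90 degrees (1.0 is 90 degrees), then the opening, from 0 (shut) to 1 (fully open). In form: tx ty tz rx ry rz grip; .... A call has 1 to 10 rows; each row shifts and turns the commanded pose from where the row before left it, along the tool's axes as they then stand; what a row does not reach is not made up. A row lasts 1/8 s, in which the tool goes at most 62.5 mm and 10.7 degrees, less where a joint would pass 70% of its speed; a pose out of reach is approached as far as the arm can. A call with a number of a shift or a turn outside -1 to 1 is refused whole. A call with a gripper value outside its range is refused whole. The fingers move at their own pace and stop on an object; the grip force is fixed at half the most. Time passes only in rows, so rows that do not move let the fingers close. It gives the time, the measured TCP pose, the force and the opening at its end, in the units of the state.
- get_obs(): the state, without advancing time (a new reading comes with each control period).
- vision.capture(name): name is "side" or "top" or "wrist"; returns the picture (400x640x3 uint8, red, green, blue); there is no depth.
- vision.camera_info(name): a dict with "K" (3x3 intrinsics, pixels), "world_to_cam" (4x4, takes a point from world to camera coordinates); the wrist camera has in their place "mount" (4x4, takes a point from camera to tool coordinates, whose origin is the TCP and whose axes are the flange's). Camera axes: x right, y down, z forward; pixel columns grow to the right and rows downward; lengths in m; the calibration is good to about 2 mm. A picture is of the moment at which its call begins: read the wrist's pose just before it. camera_info takes no time and is no camera call.
- sign_off(): hands the job in, once; it reports no verdict.
The state is a dict: "t": time; "joints": joint angles; "joint_vel": joint speeds; "effort": joint torques, N m; "eef_pos": TCP position; "orientation": TCP orientation; "wrist_force": force on the tool from outside, world axes, zero at the start; "wrist_torque": the same for the moment, N m; "opening": finger opening in m.
Only numpy, scipy, OpenCV 4.12 (cv2) and the standard library are available. Lean on these libraries where they do the work, as an engineer would, in place of code of your own. Each camera call takes 0.05 s, during which the arm holds its last target. There are 200 camera calls.

## Working session

There is one attempt and no reset: what is moved stays moved. The work goes in short steps, Python scripts to look and compute and a tool call to move; the robot and the scene stay as the last step left them, time stands still between calls to the robot, and variables do not carry over. Pictures are saved under pics/ and viewed, about 8 in all and at most 12, crops included, and the job is handed in when it is done.

Besides the shell and the picture viewer there is one more tool, called after "Emit:" by a JSON object that holds its "fn" and its "kwargs", one argument or row to a line. step_arm: Moves the arm, as the interface text tells. Its arguments: {"type":"object","properties":{"increments":{"type":"string"}},"required":["increments"]}

```bash
mkdir -p pics; python3 - <<'E'
from plant import get_obs, vision
import cv2,numpy as np
for n in("top","side"):
    cv2.imwrite(f"pics/{n}0.png",vision.capture(n)[:,:,::-1])
    i=vision.camera_info(n);print(n,np.round(i["K"],1).tolist(),np.round(i["world_to_cam"],3).tolist())
print(vision.camera_info("wrist"));o=get_obs();print(o)
E
```

```text
top [[441.2, 0.0, 313.8], [0.0, 441.2, 204.1], [0.0, 0.0, 1.0]] [[0.028, -1.0, -0.009, -0.023], [-0.998, -0.028, -0.059, 0.47], [0.059, 0.01, -0.998, 1.269], [0.0, 0.0, 0.0, 1.0]]
side [[384.3, 0.0, 321.7], [0.0, 384.3, 196.2], [0.0, 0.0, 1.0]] [[-0.804, -0.595, 0.014, 0.363], [-0.363, 0.473, -0.803, 0.259], [0.471, -0.65, -0.596, 0.978], [0.0, 0.0, 0.0, 1.0]]
{'K': array([[307.13265529,   0.        , 317.62519572],
       [  0.        , 307.13265529, 196.53906879],
       [  0.        ,   0.        ,   1.        ]]), 'mount': array([[-2.68933858e-04, -9.62763149e-01, -2.70346161e-01,
         6.82057991e-02],
       [ 9.99999922e-01, -1.80678982e-04, -3.51337601e-04,
         6.98169179e-04],
       [ 2.89409026e-04, -2.70346234e-01,  9.62763122e-01,
        -1.42029414e-01],
       [ 0.00000000e+00,  0.00000000e+00,  0.00000000e+00,
         1.00000000e+00]])}
{'t': 0.1, 'joints': array([-1.20141610e+00,  3.53560708e-01,  1.63405960e+00, -2.33742485e-05,
        1.15517248e+00, -2.40180938e-03]), 'joint_vel': array([-0.00123764, -0.00066141, -0.00308368,  0.00124018, -0.00012823,
        0.00079569]), 'effort': array([-4.45176929e-04, -6.06354833e+01, -3.42819393e+01, -7.20549679e-05,
        4.00687059e-03, -2.09896567e-07]), 'eef_pos': array([ 0.22688933, -0.58191531,  0.23064817]), 'orientation': array([-5.88042697e-04,  9.82770910e-01,  1.84826886e-01, -1.19998761e-04]), 'wrist_force': array([ 0.26088045,  0.99884257, -0.15762758]), 'wrist_torque': array([ 0.03161526,  0.0218959 , -0.00041616]), 'opening': 0.08549033954473956}
```

View pics/top0.png

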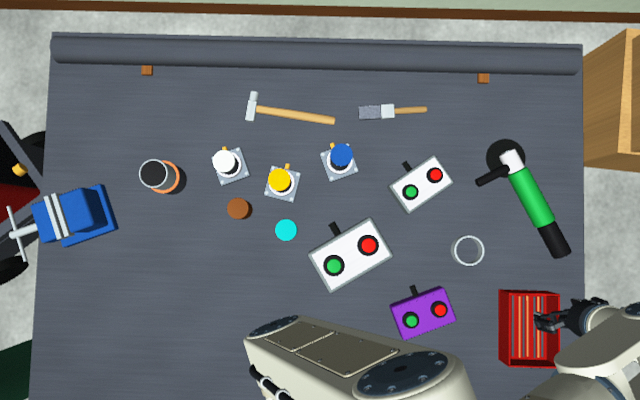

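View pics/side0.png

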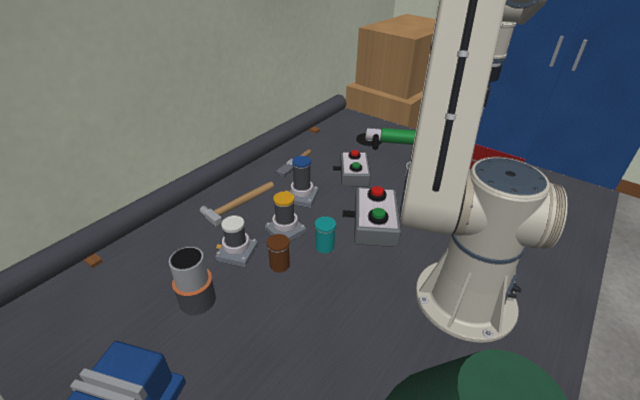

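The top view shows the yellow cap at about (280,179), the white cap at (226,162) and the blue cap at (342,154). The brown pipe (239,209) and turquoise pipe (286,230) are decoys. There are three boxes: a large grey one with green at (334,265), a small grey one with green at (411,192), and a purple one with green at (411,320). The small grey box fits: it isn't purple, and its buttons are 30 px apart, about 84 mm, against about 107 mm on the large one.

```bash
cat > h.py <<'E'
import cv2,numpy as np
from plant import get_obs,vision
from scipy.spatial.transform import Rotation as R
def cam(n,o=None):
    i=vision.camera_info(n)
    if n!="wrist": return i["K"],np.linalg.inv(i["world_to_cam"])
    T=np.eye(4);q=o["orientation"];T[:3,:3]=R.from_quat([*q[1:],q[0]]).as_matrix();T[:3,3]=o["eef_pos"]
    return i["K"],T@i["mount"]
def ray(n,p,o=None):
    K,T=cam(n,o);return T[:3,3],T[:3,:3]@np.linalg.solve(K,[*p,1])
def onplane(n,p,z,o=None):
    c,d=ray(n,p,o);return c+d*(z-c[2])/d[2]
def tri(r1,r2):
    A=[];b=[]
    for c,d in(r1,r2):
        d=d/np.linalg.norm(d);P=np.eye(3)-np.outer(d,d);A.append(P);b.append(P@c)
    return np.linalg.lstsq(np.vstack(A),np.hstack(b),rcond=None)[0]
def blobs(im,lo,hi,amin=20):
    m=cv2.inRange(cv2.cvtColor(im,cv2.COLOR_RGB2HSV),lo,hi)
    n,_,s,c=cv2.connectedComponentsWithStats(m)
    return [(*np.round(c[i],1),int(s[i,4]),*map(int,s[i,:4])) for i in range(1,n) if s[i,4]>=amin]
COL=dict(yellow=((22,150,100),(32,255,255)),green=((60,120,50),(80,255,255)),blue=((100,150,80),(118,255,255)),red=((0,190,100),(4,255,255)))
E
python3 - <<'E'
from h import *
for n in("top","side"):
    im=cv2.imread(f"pics/{n}0.png")[:,:,::-1].copy()
    for c in("yellow","green"):print(n,c,blobs(im,*COL[c]))
    b=im[130:240,190:470] if n=="top" else im[130:280,200:420]
    cv2.imwrite(f"pics/{n}1.png",cv2.resize(b[:,:,::-1],None,fx=2.8,fy=2.8,interpolation=cv2.INTER_CUBIC))
print(onplane("top",(280,179),.13),onplane("top",(342,154),.15),onplane("top",(226,162),.115),onplane("top",(411,192),.06),onplane("top",(435,174),.06))
E
```

```text
top yellow [(np.float64(16.5), np.float64(169.1), 44, 13, 165, 9, 9), (np.float64(278.8), np.float64(179.2), 376, 268, 169, 22, 22)]
top green [(np.float64(531.4), np.float64(197.8), 1366, 508, 167, 47, 61), (np.float64(410.7), np.float64(191.3), 109, 405, 186, 12, 12), (np.float64(333.6), np.float64(265.4), 174, 327, 258, 15, 15), (np.float64(411.3), np.float64(320.5), 113, 406, 315, 12, 12)]
side yellow []
side green [(np.float64(397.5), np.float64(135.5), 440, 381, 128, 34, 16), (np.float64(355.6), np.float64(165.1), 38, 352, 163, 8, 6), (np.float64(378.3), np.float64(213.2), 119, 372, 208, 14, 11)]
[0.52783985 0.08037798 0.13      ] [ 0.59561645 -0.08137602  0.15      ] [0.57165356 0.22892819 0.115     ] [ 0.5092066  -0.28168167  0.06      ] [ 0.56173943 -0.34811642  0.06      ]
```

View pics/top1.png

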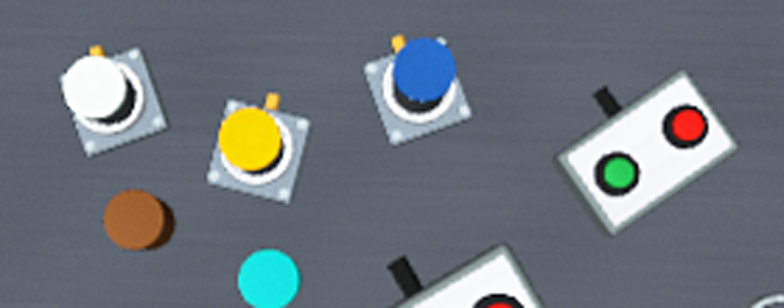

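The crop confirms both targets: yellow cap at top-view px (279,179), and the small grey box's green button at (411,191). I'll shut the fingers and move over the cap at the present height.

Emit:
{"fn": "step_arm", "kwargs": {
  "increments": "0 0 0 0 0 0 0;0.46 -0.46 0 0 0 0 0;0.46 -0.46 0 0 0 0 0;0.46 -0.46 0 0 0 0 0;0.46 -0.46 0 0 0 0 0;0.46 -0.46 0 0 0 0 0;0.46 -0.46 0 0 0 0 0;0.46 -0.46 0 0 0 0 0;0.46 -0.46 0 0 0 0 0;0.46 -0.46 0 0 0 0 0"
}}

```text
t: 1.35
eef_pos: [0.4158, -0.1519, 0.2315]
orientation: [0.0, 0.983, 0.185, 0.0]
wrist_force: [1.1, -0.8, 0.6]
opening: -0.0001
```

Emit:
{"fn": "step_arm", "kwargs": {
  "increments": "0.46 -0.46 0 0 0 0 0;0.46 -0.46 0 0 0 0 0;0.46 -0.46 0 0 0 0 0;0 0 0 0 0 0 0;0 0 0 0 0 0 0"
}}

```text
t: 1.98
eef_pos: [0.4777, -0.0105, 0.2311]
orientation: [0.0, 0.983, 0.185, -0.0]
wrist_force: [-0.6, -0.1, -0.2]
opening: 0.0
```

```bash
cat > m.py <<'E'
from h import *
import sys
o=get_obs();im=vision.capture("wrist");cv2.imwrite(f"pics/{sys.argv[1]}.png",im[:,:,::-1])
print(o["t"],o["eef_pos"],o["orientation"],o["wrist_force"],o["opening"])
q=o["orientation"];M=R.from_quat([*q[1:],q[0]]).as_matrix()
for c,z in(("yellow",.13),("green",.06)):
    for b in blobs(im,*COL[c],200):
        p=onplane("wrist",b[:2],z,o);print(c,b,p,"tool shift units",np.round(M.T@(p-o["eef_pos"])/.08,2))
E
python3 m.py w1; python3 - <<'E'
from h import *
print(tri(ray("top",(410.7,191.3)),ray("side",(355.6,165.8))))
E
```

```text
1.975 [ 0.47768999 -0.01047426  0.23108345] [ 9.27490581e-05  9.82669845e-01  1.85364051e-01 -3.68821983e-04] [-0.6340258  -0.12886178 -0.22097744] 4.702700035732025e-05
yellow (np.float64(224.8), np.float64(91.0), 4874, 187, 51, 78, 82) [0.52900458 0.08364101 0.13      ] tool shift units [ 1.03 -0.86  1.26]
green (np.float64(559.4), np.float64(240.5), 715, 543, 227, 34, 29) [ 0.50961196 -0.28501466  0.06      ] tool shift units [-0.88  3.34  2.14]
[ 0.5108277  -0.28084345  0.0606291 ]
```

View pics/w1.png

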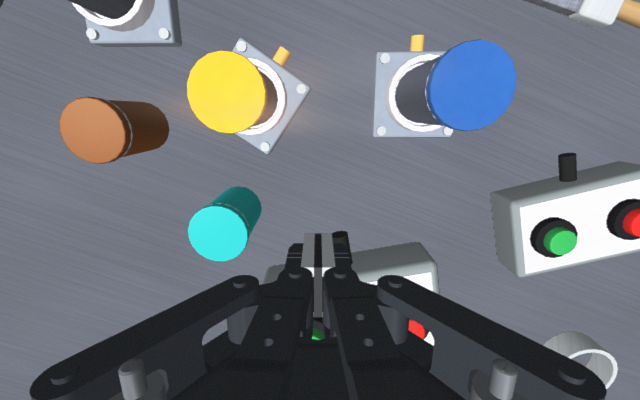

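The wrist view puts the yellow cap at px (225,91), which casts to (0.529, 0.084) and agrees with the top view. The meant green button is at px (559,240). Next I'll centre over the cap and come down to about 12 mm above it.

Emit:
{"fn": "step_arm", "kwargs": {
  "increments": "0.34 -0.28 0 0 0 0 0;0.34 -0.29 0 0 0 0 0;0.34 -0.29 0 0 0 0 0;0 0 0 0 0 0 0;0 0 0.4 0 0 0 0;0 0 0.4 0 0 0 0;0 0 0.3 0 0 0 0;0 0 0 0 0 0 0;0 0 0 0 0 0 0"
}}

```text
t: 3.15
eef_pos: [0.5294, 0.0824, 0.1442]
orientation: [0.0, 0.983, 0.184, 0.0]
wrist_force: [-1.1, 0.2, 0.6]
opening: -0.0001
```

```bash
python3 m.py w2; python3 - <<'E'
from h import *
im=vision.capture("side");cv2.imwrite("pics/s2.png",cv2.resize(im[130:280,210:360,::-1],None,fx=4,fy=4,interpolation=cv2.INTER_CUBIC))
E
```

```text
3.15 [0.52940239 0.08242185 0.14421356] [7.28453307e-05 9.82873465e-01 1.84281304e-01 3.84330361e-04] [-1.05172962  0.2312797   0.60871243] -0.00012970325585232528
yellow (np.float64(313.1), np.float64(224.7), 5096, 262, 189, 106, 84) [0.53664662 0.08718357 0.13      ] tool shift units [ 0.11 -0.02  0.18]
```

View pics/s2.png

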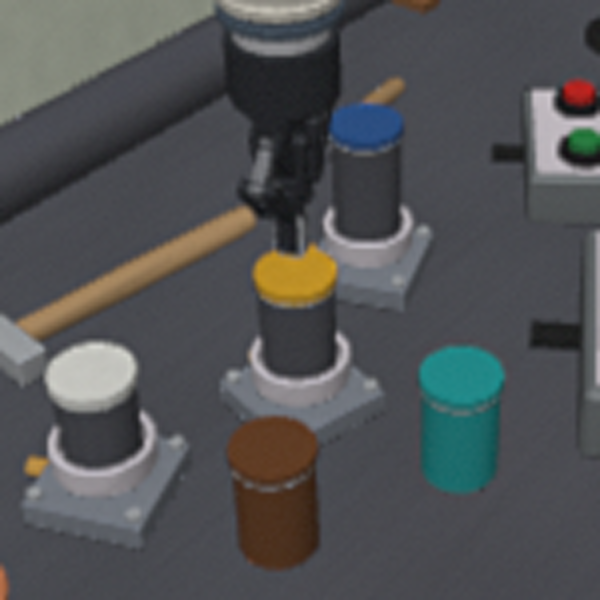

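The side crop shows the shut fingertips just above the yellow cap, clear of the blue one. The mask offset comes from the fingers hiding part of the cap. I'll go down slowly.

Emit:
{"fn": "step_arm", "kwargs": {
  "increments": "0 0 0.06 0 0 0 0;0 0 0.06 0 0 0 0;0 0 0.03 0 0 0 0;0 0 0.02 0 0 0 0;0 0 0.02 0 0 0 0;0 0 0 0 0 0 0"
}}

```text
t: 4.0
eef_pos: [0.529, 0.0834, 0.1282]
orientation: [-0.0, 0.983, 0.185, -0.0]
wrist_force: [-1.8, -0.4, 3.6]
opening: 0.0
```

Emit:
{"fn": "step_arm", "kwargs": {
  "increments": "0 0 0.02 0 0 0 0;0 0 0.02 0 0 0 0;0 0 0 0 0 0 0"
}}

```text
t: 4.38
eef_pos: [0.5291, 0.0833, 0.1249]
orientation: [-0.0, 0.983, 0.185, 0.0]
wrist_force: [-2.3, 0.2, 5.9]
opening: 0.0001
```

Emit:
{"fn": "step_arm", "kwargs": {
  "increments": "0 0 0.02 0 0 0 0;0 0 0 0 0 0 0;0 0 0 0 0 0 0"
}}

```text
t: 4.75
eef_pos: [0.5291, 0.0833, 0.1235]
orientation: [-0.0, 0.983, 0.185, 0.0]
wrist_force: [-2.9, 0.4, 7.1]
opening: -0.0002
```

```bash
python3 - <<'E'
from h import *
o=get_obs();print(o["eef_pos"],o["wrist_force"])
im=vision.capture("side");a=im[130:280,210:360,::-1];b=cv2.imread("pics/s2.png")
a=cv2.resize(a,None,fx=4,fy=4,interpolation=cv2.INTER_CUBIC)
cv2.imwrite("pics/s3.png",np.hstack([b[200:420,180:400],a[200:420,180:400]]))
E
```

```text
[0.52914292 0.08333748 0.12351928] [-2.87162266  0.44599037  7.14598866]
```

View pics/s3.png

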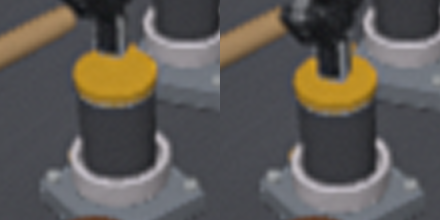

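Pressed (right half), the cap's front edge sits about 5 px lower than at rest (left half). Force rose from 3.6 to 7.1 N over 4.7 mm, so the seat has sunk more than 2.5 mm. Now I'll lift straight up and check the pipe is back.

Emit:
{"fn": "step_arm", "kwargs": {
  "increments": "0 0 -0.04 0 0 0 0;0 0 -0.06 0 0 0 0;0 0 -0.1 0 0 0 0;0 0 -0.1 0 0 0 0;0 0 -0.4 0 0 0 0;0 0 -0.6 0 0 0 0;0 0 0 0 0 0 0;0 0 0 0 0 0 0"
}}

```text
t: 5.8
eef_pos: [0.5288, 0.0833, 0.2272]
orientation: [-0.0, 0.983, 0.185, 0.0]
wrist_force: [-0.2, -0.3, 0.2]
opening: 0.0001
```

```bash
python3 m.py w4; python3 - <<'E'
from h import *
im=vision.capture("side");b=cv2.imread("pics/side0.png")[:,:,::-1]
# cap position before/after, side view
for n,i in(("before",b.copy()),("after",im)):
    print(n,blobs(i[180:230,265:305].copy(),(15,150,80),(32,255,255)))
E
```

```text
5.8 [0.52883373 0.08325914 0.2271516 ] [-4.25161673e-06  9.82770870e-01  1.84828070e-01  3.76391310e-05] [-0.23909554 -0.34802503  0.2077585 ] 6.374247861311798e-05
yellow (np.float64(316.5), np.float64(197.3), 3911, 281, 163, 72, 70) [0.52910838 0.08368828 0.13      ] tool shift units [ 0.01 -0.    1.21]
green (np.float64(607.4), np.float64(307.9), 654, 591, 295, 33, 26) [ 0.5087468  -0.28711017  0.06      ] tool shift units [-1.92  4.22  2.09]
before [(np.float64(18.5), np.float64(18.2), 234, 8, 11, 21, 15)]
after [(np.float64(18.4), np.float64(18.1), 235, 8, 11, 21, 15)]
```

The yellow cap is back at its rest pixel to within 0.1 px. On to the green button.

Emit:
{"fn": "step_arm", "kwargs": {
  "increments": "-0.23 0.52 0 0 0 0 0;-0.23 0.52 0 0 0 0 0;-0.23 0.52 0 0 0 0 0;-0.23 0.52 0 0 0 0 0;-0.24 0.52 0 0 0 0 0;-0.24 0.52 0 0 0 0 0;-0.24 0.52 0 0 0 0 0;-0.24 0.52 0 0 0 0 0;0 0 0 0 0 0 0;0 0 0 0 0 0 0"
}}

```text
t: 7.15
eef_pos: [0.5093, -0.2808, 0.2261]
orientation: [-0.001, 0.983, 0.184, -0.001]
wrist_force: [0.4, 1.0, 0.3]
opening: 0.0002
```

```bash
python3 m.py w5
```

```text
7.15 [ 0.50927052 -0.2807893   0.22614133] [-8.58398200e-04  9.82837626e-01  1.84469294e-01 -7.36685104e-04] [0.42746994 0.97964059 0.26958473] 0.0002116031858511123
green (np.float64(316.8), np.float64(179.4), 712, 302, 165, 31, 30) [ 0.50882647 -0.28033804  0.06      ] tool shift units [-0.   -0.    2.08]
green (np.float64(585.5), np.float64(280.6), 8467, 549, 212, 78, 141) [ 0.50993123 -0.60471043  0.06      ] tool shift units [-1.46  3.78  2.07]
green (np.float64(57.9), np.float64(293.7), 1286, 36, 275, 45, 38) [ 0.27608754 -0.05214671  0.06      ] tool shift units [-1.68 -3.72  2.09]
```

View pics/w5.png

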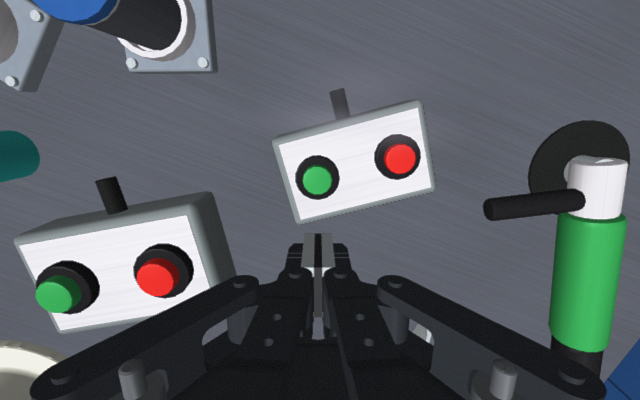

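The small box's green button is at px (317,179), dead centre under the TCP, with the red one 84 mm away at (400,158). Going down to about 12 mm above it, then slowly.

Emit:
{"fn": "step_arm", "kwargs": {
  "increments": "0 0 0.5 0 0 0 0;0 0 0.5 0 0 0 0;0 0 0.5 0 0 0 0;0 0 0.3 0 0 0 0;0 0 0.06 0 0 0 0;0 0 0.06 0 0 0 0;0 0 0.03 0 0 0 0;0 0 0 0 0 0 0"
}}

```text
t: 8.2
eef_pos: [0.5104, -0.2815, 0.0721]
orientation: [0.0, 0.983, 0.185, 0.001]
wrist_force: [-0.1, 1.3, 0.8]
opening: -0.0002
```

Emit:
{"fn": "step_arm", "kwargs": {
  "increments": "0 0 0.03 0 0 0 0;0 0 0.02 0 0 0 0;0 0 0 0 0 0 0"
}}

```text
t: 8.57
eef_pos: [0.5104, -0.2816, 0.0676]
orientation: [0.0, 0.983, 0.185, 0.001]
wrist_force: [1.9, 1.3, 4.2]
opening: -0.0002
```

Emit:
{"fn": "step_arm", "kwargs": {
  "increments": "0 0 0.02 0 0 0 0;0 0 0.01 0 0 0 0;0 0 0 0 0 0 0"
}}

```text
t: 8.95
eef_pos: [0.5105, -0.2817, 0.0659]
orientation: [0.0, 0.983, 0.185, 0.001]
wrist_force: [-0.3, 2.2, 14.6]
opening: -0.0003
```

Emit:
{"fn": "step_arm", "kwargs": {
  "increments": "0 0 0.02 0 0 0 0;0 0 0.01 0 0 0 0;0 0 0 0 0 0 0"
}}

```text
t: 9.32
eef_pos: [0.5106, -0.2818, 0.0655]
orientation: [0.001, 0.983, 0.185, 0.001]
wrist_force: [-6.3, 5.9, 35.6]
opening: -0.0
```

The force jumped to 35 N at z 0.0655, with no travel left. That means the button is fully down, since the box top is at 0.050. Release and move clear.

Emit:
{"fn": "step_arm", "kwargs": {
  "increments": "0 0 -0.08 0 0 0 0;0 0 -0.1 0 0 0 0;0 0 -0.4 0 0 0 0;0 0 -0.6 0 0 0 0;0 0 -0.6 0 0 0 0;0 0 -0.6 0 0 0 0;0 0 0 0 0 0 0;0 0 0 0 0 0 0"
}}

```text
t: 10.32
eef_pos: [0.5091, -0.2811, 0.252]
orientation: [-0.0, 0.983, 0.185, -0.001]
wrist_force: [-0.3, 0.8, -0.8]
opening: -0.0003
```

```bash
python3 - <<'E'
from h import *
im=vision.capture("side");b=cv2.imread("pics/side0.png")[:,:,::-1].copy()
o=get_obs();print(o["t"],o["eef_pos"],o["wrist_force"])
sl=np.s_[130:280,200:380];B={"yellow":((15,150,80),(32,255,255)),"green":COL["green"],"blue":COL["blue"],"red":COL["red"]}
for k,v in B.items():print(k,[x[:3] for x in blobs(b[sl].copy(),*v)],"|",[x[:3] for x in blobs(im[sl].copy(),*v)])
cv2.imwrite("pics/s6.png",np.vstack([cv2.resize(i[100:330,130:440,::-1],(400,297)) for i in(b,im)]))
E
```

```text
10.375 [ 0.50884022 -0.28098551  0.25137282] [-0.5500864   0.2029557  -1.40571211]
yellow [(np.float64(83.5), np.float64(68.2), 234)] | [(np.float64(83.5), np.float64(68.1), 233)]
green [(np.float64(155.6), np.float64(35.1), 38), (np.float64(176.0), np.float64(83.1), 73)] | [(np.float64(155.6), np.float64(35.1), 38), (np.float64(176.0), np.float64(83.1), 73)]
blue [(np.float64(101.0), np.float64(31.0), 148)] | [(np.float64(101.0), np.float64(31.1), 148)]
red [(np.float64(154.3), np.float64(23.0), 34), (np.float64(175.6), np.float64(60.9), 70)] | [(np.float64(154.3), np.float64(23.0), 34), (np.float64(175.4), np.float64(60.9), 72)]
```

View pics/s6.png

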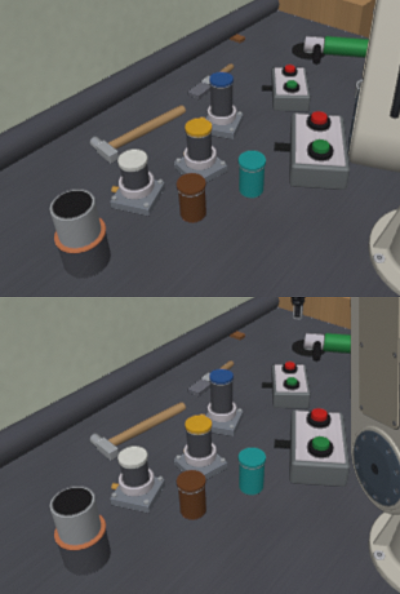

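The before and after views match: pipes, buttons and loose things are where they began, and the tool is clear at z 0.25. I'm handing it in.

```bash
python3 -c "
from plant import sign_off
print(sign_off())"
```

```text
the job is handed in; nothing more can be done
None
```

The job is done and handed in at about 10.4 s; no verdict was reported.

- **Yellow seat check:** I pressed the yellow cap with the shut fingertips to about 7 N. The tool went down about 5 mm in contact and the pipe visibly sank. After I let go, the cap was back at its starting pixel to within 0.1 px.
- **Green button:** I pressed the one on the smaller grey box to its stop, then released it and moved clear to about 0.25 m height. The last step of that press reached 35.6 N at the wrist, more than needed (about 5 N) and close to the 40 N limit. The force at the step before was 14.6 N.
- **Last checks:** In the side view, the yellow and blue caps and the green and red buttons on that box were within 0.1 px of where they began. By eye, the white-capped pipe, hammer, brush and tacked joint looked unmoved. The collar was mostly hidden in that view, so I did not check it separately, but the tool never went near it. No check disagreed.

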